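# Hang the finished cart wheel on the hook

## Task

The blue wheel of the toy cart is finished. Lift it out of its rest by the top of its rim and hang it by the rim on the hook of the wooden stand, so that it hangs freely and at rest between the post and the upturned tip, squarely across the hook. Leave the red wheel undisturbed in its rest.

Things in the scene. Friction and masses are not known exactly. Their poses are not given: they have to be found in the camera images.
- blue_wheel_center (a point): Centre of the wooden wheel with the BLUE rim, 190 mm across, 24 mm thick, 0.4 kg. y is the axle; at the start z is up. The rim is 33 mm deep: its top is 95 mm above this point, its inner edge 62 mm; pinch it across its 24 mm from above, fingertips no lower than the inner edge, or they meet the hook. Three spokes, one straight down: the opening is free 60 degrees either side of the top.
- rest_blue: The fixed brown wooden rest in whose slot the blue wheel stands upright and loose; origin on the table below the wheel's centre, x along the slot. Foot 170 by 75 mm, 12 mm high; the slot's two cheeks, 110 mm long and 29 mm apart, end 57 mm above the table. Lift the wheel straight up.
- hook_seat (a point): J-hook on a fixed wooden stand: middle of the top of its level steel strap, 250 mm above the table. x points along the strap to the post, z up. Strap 24 mm wide, 6 thick; 37.5 mm to -x a tip turns up 20 mm; 37.5 mm to +x is the post, no higher than the strap. The wheel goes on from -x, axle along x, its rim over the tip, then down on the strap; its centre hangs 62 mm below this point.
- red_wheel_center (a point): Centre of the wheel with the RED rim, the same in shape and size, upright in a like rest on the other side of the hook: not to be disturbed. (A third wheel, unpainted, lies flat on the bench.)
Mind the look-alikes: they are no part of the job. There is more than one size of the part that bears blue_wheel_center; the job needs the middle-sized.

How it is judged:
By the outcome, as a careful person would: the job done as asked, in the order asked, and still so for the second after the job is handed in, with the robot touching nothing.
It also fails if it takes over 51 s, if anything falls off the work surface, if the arm or the gripper's body presses on something with over 40 N, if the wrist force passes 120 N, or if a joint passes its speed limit or range.

## Robot

A 7-joint arm with a two-finger parallel gripper is mounted at the origin on the work surface. World frame = base frame: x ahead of the robot, y to its left, z up, the work surface at z = 0. Lengths are in mm, angles in rad, forces in N, time in s.
With the tool pointing down it reaches from about 400 to 900 mm from the base axis. Payload 5.6 kg.
Tool frame: the origin (TCP) lies midway between the tips of the shut fingers; the grasp point (between the pads) lies 19 mm behind it (ctrl.hold_point_z is the distance from the TCP to the grasp point, in mm); z points along the fingers, x is the direction in which the jaws open and shut, and the axes are right-handed (so a half turn about z gives the same grasp; the last joint's range is limited). The gripper opens to 92 mm and grips with 3 to 60 N. Pads are 20 mm wide; open, the fingers measure 128 mm over their backs; the gripper's body (75 mm by 189 mm) begins 69 mm behind the grasp point.
Start: joints at [-1.303, 0.468, -0.012, 1.603, 0.006, 1.071, -0.056], TCP at [198.825, 618.852, 214.592] pointing down, gripper open.
Joint ranges: [-2.53, 2.53], [-0.31, 2.02], [-1.57, 1.55], [0.28, 2.44], [-1.29, 4.43], [0.15, 1.84], [-2.92, 2.92]. Speed limits (rad/s): [2.57, 2.57, 3.14, 3.14, 3.14, 3.14, 3.14].

## Interface

Orientations are given as a rotation vector (axis times angle).
In Python, from bench import sensors, vision, workorder, ctrl gives the robot as it stands.
- The arm moves only by the shell command python3 -m pendant 'ROWS' [FORCE]. ROWS is text: rows parted by semicolons, each of 7 numbers parted by spaces: the shift along the tool's x, y, z in mm, then the turn, a rotation vector about the tool's x, y, z in rad, then the closure in counts, from 0 (fully open) to 255 (shut). A call has 1 to 8 rows; each row is the pose to reach, as a shift and turn from the pose commanded when the call began, along the tool's axes at that moment; what a row does not reach only later rows make up. A row lasts 1/10 s, in which the tool goes at most 50 mm and 8.59 degrees, less where a joint would pass 70% of its speed; a pose out of reach is approached as far as the arm can. A call with a gripper value outside its range is refused whole. The fingers move at their own pace and stop on an object; FORCE is the grip in N (left out, the last holds). Time passes only in rows, so rows that repeat a pose let the fingers close. It gives the time, the measured TCP pose, the force and the opening at its end, in the units of the state.
- sensors.state(): the state, without advancing time (a new reading comes with each control period).
- vision.snapshot(name): name is "scene" or "side" or "wrist"; returns the picture (400x640x3 uint8, red, green, blue); there is no depth.
- vision.camera_model(name): a dict with "camera_matrix" (3x3 intrinsics, pixels), "R" (3x3) and "t" (3): a world point X has camera coordinates R X + t; the wrist camera has in their place "hand_eye" (4x4, takes a point from camera to tool coordinates, whose origin is the TCP and whose axes are the tool frame's). Camera axes: x right, y down, z forward; pixel columns grow to the right and rows downward; lengths in mm; the calibration is good to about 2 mm. A picture is of the moment at which its call begins: read the wrist's pose just before it. camera_model takes no time and is no camera call.
- workorder.sign_off(): hands the job in, once; it reports no verdict.
The state is a dict: "t": time; "joint_pos": joint angles; "dq": joint speeds; "tau": joint torques, N m; "eef_pos": TCP position; "eef_rot": TCP orientation; "force": force on the tool from outside, world axes, zero at the start; "moment": the same for the moment, N m; "gripper_width": opening from 0.0 (shut) to 1.0 (fully open).
Only numpy, scipy, OpenCV 4.12 (cv2) and the standard library are available. Lean on these libraries where they do the work, as an engineer would, in place of code of your own. Each camera call takes 0.05 s, during which the arm holds its last target. There are 200 camera calls.

## Working session

There is one attempt and no reset: what is moved stays moved. The work goes in short steps, Python scripts to look and compute and a shell command to move; the robot and the scene stay as the last step left them, time stands still between calls to the robot, and variables do not carry over. Pictures are saved under pics/ and viewed, about 8 in all and at most 12, crops included, and the job is handed in when it is done.

```bash
mkdir -p pics; cat > h.py <<'E'
from bench import sensors, vision, workorder, ctrl
import numpy as np, cv2
from scipy.spatial.transform import Rotation as Ro
def cam(n):
    m=vision.camera_model(n); K=np.array(m["camera_matrix"])
    if "R" in m: return K,np.array(m["R"]),np.array(m["t"]).ravel()
    s=sensors.state(); H=np.array(m["hand_eye"]); Rt=Ro.from_rotvec(s["eef_rot"]).as_matrix()
    Rc=Rt@H[:3,:3]; c=Rt@H[:3,3]+np.array(s["eef_pos"]); return K,Rc.T,-Rc.T@c
def snap(n,f,crop=None,k=1):
    c=cam(n); im=vision.snapshot(n); cv2.imwrite("pics/raw_"+f+".png",im[:,:,::-1])
    np.savez("pics/"+f+".npz",K=c[0],R=c[1],t=c[2])
    cv2.imwrite("pics/"+f+".png",im[:,:,::-1]); return im,c
def load(f): d=np.load("pics/"+f+".npz"); return d["K"],d["R"],d["t"]
def proj(c,X):
    p=(c[1]@np.atleast_2d(X).T).T+c[2]; p=p@c[0].T; return p[:,:2]/p[:,2:]
def ray(c,uv):
    d=c[1].T@np.linalg.inv(c[0])@np.array([*uv,1.]); return -c[1].T@c[2],d/np.linalg.norm(d)
def tri(obs):
    A=np.zeros((3,3));b=np.zeros(3)
    for c,uv in obs:
        o,d=ray(c,uv);P=np.eye(3)-np.outer(d,d);A+=P;b+=P@o
    X=np.linalg.solve(A,b); return X,[np.round(proj(c,X)[0]-uv,1) for c,uv in obs]
def plane(c,uv,z):
    o,d=ray(c,uv); return o+d*(z-o[2])/d[2]
E
python3 - <<'E'
from h import *
a,_=snap("scene","s0"); b,_=snap("side","d0"); w,_=snap("wrist","w0")
s=sensors.state(); print(s["eef_pos"],Ro.from_rotvec(s["eef_rot"]).as_matrix().round(3),s["t"],s["force"])
for n in("scene","side","wrist"): c=cam(n); print(n,-c[1].T@c[2],c[1][2],c[0][0,0])
cv2.imwrite("pics/all.png",cv2.resize(np.vstack([a,b])[:,:,::-1],(640,800))[:800]) 
E
```

```text
[198.74131637 618.42839297 213.86539381] [[ 0.306  0.952 -0.   ]
 [ 0.952 -0.306 -0.001]
 [-0.001  0.    -1.   ]] 0.15 [-0.5045481   0.15657423 -0.36314885]
scene [1291.23939931  226.07794504 1063.93166215] [-0.68709795 -0.18149695 -0.70353057] 455.6769477516218
side [  28.02016791 -758.1705389  1146.29070537] [ 0.30365475  0.57547142 -0.75935923] 509.1299589792877
wrist [135.95757257 638.97198623 384.48702614] [ 0.22348631 -0.07272193 -0.97199043] 289.07884068928894
```

View pics/s0.png

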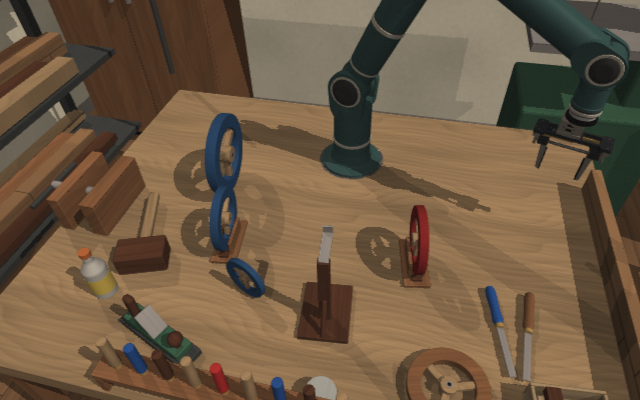

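View pics/d0.png

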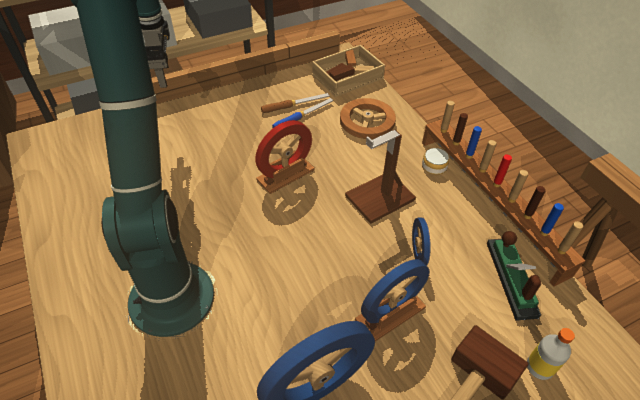

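```bash
python3 - <<'E'
from h import *
a=cv2.imread("pics/raw_s0.png"); b=cv2.imread("pics/raw_d0.png")
A=cv2.resize(a[180:280,190:290],(400,400),interpolation=2)
B=cv2.resize(a[220:350,285:365],(246,400),interpolation=2)  # 3.077
C=cv2.resize(b[210:345,345:445],(296,400),interpolation=2) #2.96
D=cv2.resize(b[120:225,335:425],(343,400),interpolation=2) #3.81
top=np.hstack([A,D]); 
cv2.imwrite("pics/c1.png",cv2.resize(np.hstack([A,D]),(743,400)))
cv2.imwrite("pics/c2.png",np.hstack([B,C]))
E
```

```text
(no output)
```

View pics/c1.png

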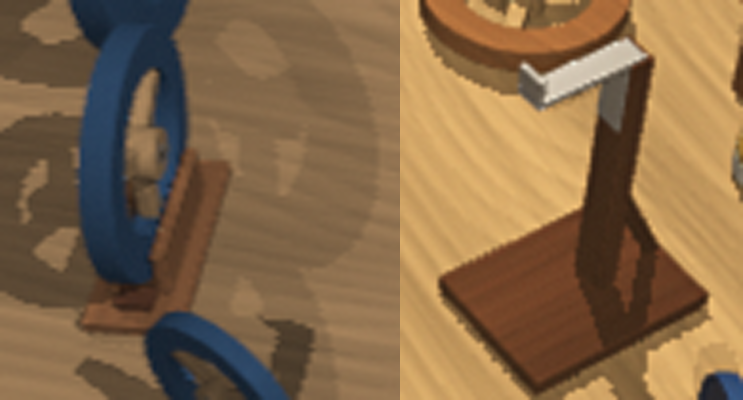

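View pics/c2.png

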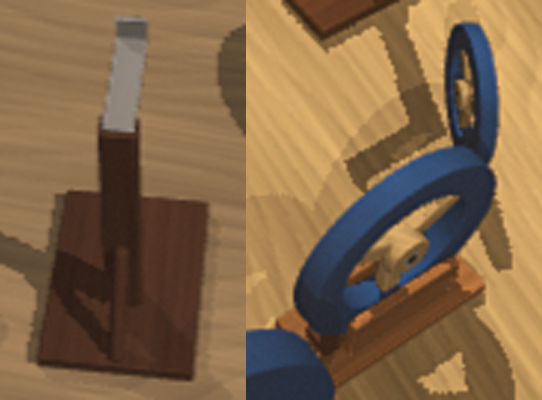

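```bash
cat > fit.py <<'E'
from h import *
from scipy.optimize import minimize
def blue(im):
    h=cv2.cvtColor(im,cv2.COLOR_BGR2HSV); return ((h[...,0]>98)&(h[...,0]<122)&(h[...,1]>110)&(h[...,2]>30)).astype(float)
th=np.linspace(0,2*np.pi,360,endpoint=False)
P=[]
for r in np.linspace(62,95,18):
    for y in(-12,12): P.append(np.c_[r*np.cos(th),0*th+y,r*np.sin(th)])
for y in np.linspace(-12,12,13):
    for r in(62,95): P.append(np.c_[r*np.cos(th),0*th+y,r*np.sin(th)])
P=np.vstack(P)
def render(c,x,size,zmin=60):
    a=x[3]; R=np.array([[np.cos(a),-np.sin(a),0],[np.sin(a),np.cos(a),0],[0,0,1]])
    X=P@R.T+x[:3]; k=3; uv=proj(c,X)
    out=[]
    for sel in(X[:,2]>zmin,X[:,2]<=zmin):
        m=np.zeros((size[0]*k,size[1]*k),np.uint8); q=np.round((uv[sel]+.5)*k-.5).astype(int)
        ok=(q[:,0]>=0)&(q[:,0]<m.shape[1])&(q[:,1]>=0)&(q[:,1]<m.shape[0]); m[q[ok,1],q[ok,0]]=1
        m=cv2.morphologyEx(m,cv2.MORPH_CLOSE,np.ones((5,5))); out.append(cv2.resize(m.astype(np.float32),size[::-1],interpolation=cv2.INTER_AREA))
    return out
E
cat > f1.py <<'E'
from fit import *
V=[]
for f,roi,ex in(("s0",(190,280,200,260),[(254,280,226,260)]),("d0",(240,345,345,445),[(318,345,345,374),(240,266,413,445)])):
    im=cv2.imread("pics/raw_%s.png"%f); V.append((load(f),blue(im),roi,ex))
def cost(x):
    s=0
    for c,b,r,ex in V:
        m,low=render(c,x,b.shape); w=np.zeros_like(b); w[r[0]:r[1],r[2]:r[3]]=1
        for e in ex: w[e[0]:e[1],e[2]:e[3]]=0
        w*=(low==0); s+=(w*(m-b)**2).sum()
    return s
x0=plane(V[0][0],(224,218),107); print(x0, plane(V[1][0],(396,290),107))
best=None
for yaw in(-.4,0,.4,.8):
    r=minimize(cost,[*x0[:2],107,yaw],method="Nelder-Mead",options=dict(initial_simplex=np.array([[*x0[:2],107,yaw]]*5)+np.vstack([np.zeros(4),np.diag([25,25,8,.3])]),maxiter=160))
    print(yaw,r.x.round(2),r.fun)
S,D=load("s0"),load("d0")
fs=lambda x,y:(285+x/3.077-.3,220+y/3.077-.3); fd=lambda x,y:(335+(x-400)/3.81-.3,120+y/3.81-.3)
for n,z,pts in(("tiptop",270,[fs(117,17),fs(147,19)]),("end",250,[fs(105,130),fs(137,131)])):print(n,[plane(S,p,z).round(1) for p in pts])
for n,z,pts in(("tiptop",270,[fd(521,64),fd(548,81)]),("end",250,[fd(632,40),fd(651,57)])):print(n,[plane(D,p,z).round(1) for p in pts])
E
python3 f1.py
```

```text
[ 476.7512939  -285.41416836  107.        ] [ 480.56950544 -283.17829328  107.        ]
-0.4 [ 4.8330e+02 -2.8315e+02  1.0218e+02  1.6000e-01] 952.7407428346298
0 [ 4.9252e+02 -2.7953e+02  1.0884e+02  1.7000e-01] 924.5061749481125
0.4 [ 4.8901e+02 -2.8072e+02  1.0886e+02  1.8000e-01] 922.061730493734
0.8 [ 518.07 -274.46  102.58    0.53] 1298.3209878942114
tiptop [array([586.7,  40. , 270. ]), array([583.7,  62.9, 270. ])]
end [array([679.6,  53. , 250. ]), array([675.4,  76. , 250. ])]
tiptop [array([583.5,  61.9, 270. ]), array([591.3,  39.4, 270. ])]
end [array([678.6,  68.7, 250. ]), array([681.1,  47.9, 250. ])]
```

```bash
python3 - <<'E'
from fit import *
x=np.array([489,-280.7,108.9,.18]); o=[]
for f,(r0,r1,c0,c1) in(("s0",(170,290,190,290)),("d0",(220,345,345,445))):
    im=cv2.imread("pics/raw_%s.png"%f); m,l=render(load(f),x,im.shape[:2]); b=blue(im)
    v=im.copy(); cs=cv2.findContours(((m+l)>.5).astype(np.uint8),0,2)[0]
    q=np.dstack([b*255,(m>.5)*255,(l>.5)*255]).astype(np.uint8)
    o.append(np.vstack([cv2.resize(k[r0:r1,c0:c1],(375,300),interpolation=0) for k in(im,q)]))
cv2.imwrite("pics/ov.png",np.hstack(o))
E
```

```text
(no output)
```

View pics/ov.png

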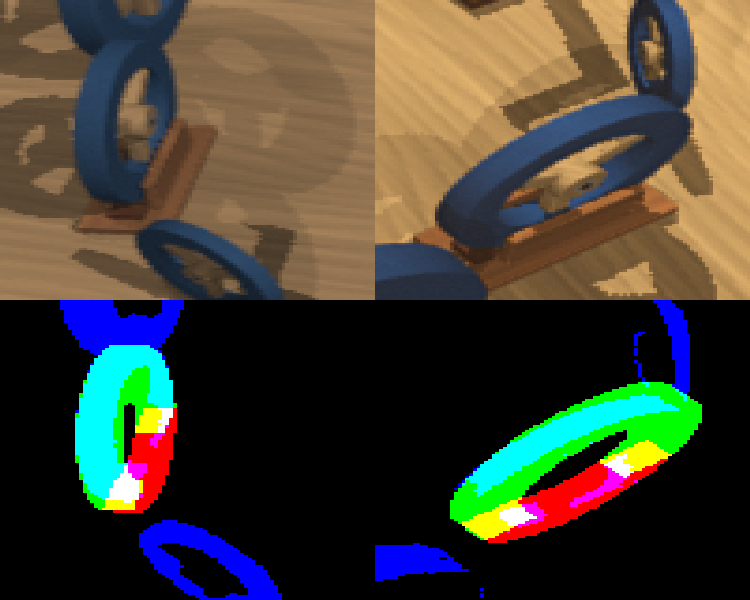

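```bash
python3 - <<'E'
s=open('fit.py').read()
i=s.index("    h=cv2"); j=s.index("th=np")
s=s[:i]+"    i=im.astype(float); return (i[...,0]>i[...,2]+3).astype(float)\n"+s[j:]
open('fit.py','w').write(s)
E
python3 f1.py | head -5
```

```text
[ 476.7512939  -285.41416836  107.        ] [ 480.56950544 -283.17829328  107.        ]
-0.4 [ 4.7518e+02 -2.8703e+02  1.0738e+02  1.6000e-01] 260.4938291364614
0 [ 4.7804e+02 -2.8573e+02  1.0890e+02  1.6000e-01] 266.69136014102423
0.4 [ 4.7740e+02 -2.8611e+02  1.0877e+02  1.6000e-01] 262.20987853150314
0.8 [ 4.7609e+02 -2.8692e+02  1.0698e+02  1.6000e-01] 263.3209893363126
```

```bash
cat > go.py <<'E'
import sys
from h import *
# usage: go.py x y z yaw : tool-frame shift and turn to a tool-down pose with tool x at yaw
a=list(map(float,sys.argv[1:5])); s=sensors.state(); R=Ro.from_rotvec(s["eef_rot"])
y=a[3]; T=Ro.from_matrix(np.array([[np.cos(y),np.sin(y),0],[np.sin(y),-np.cos(y),0],[0,0,-1]]))
d=np.array(a[:3])-s["eef_pos"]
print("t",round(s["t"],2),"pos",s["eef_pos"].round(1),"yaw",R.as_matrix()[:,0].round(3),"F",np.round(s["force"],1),"w",s["gripper_width"])
print("shift",R.inv().apply(d).round(1),"turn",(R.inv()*T).as_rotvec().round(4))
E
python3 go.py 470 200 430 -0.1
python3 - <<'E'
from h import *
S,D=load("s0"),load("d0")
for z in(110,130,150): print(z,plane(S,(225,151),z),plane(D,(317,364),z))
print(plane(S,(419,240),107),plane(D,(284,150),107))
E
```

```text
t 0.15 pos [198.7 618.4 213.9] yaw [ 0.306  0.952 -0.001] F [-0.5  0.2 -0.4] w 1.0031036312366384
shift [-315.7  386.3 -215.7] turn [1.0000e-03 1.0000e-03 1.3599e+00]
110 [ 185.07335085 -401.14724924  110.        ] [ 232.79648521 -364.13966567  110.        ]
130 [ 208.26507605 -387.9969321   130.        ] [ 228.84438343 -371.74430539  130.        ]
150 [ 231.45680125 -374.84661496  150.        ] [ 224.89228164 -379.34894512  150.        ]
[438.12387189 272.72486361 107.        ] [436.94659202 268.6124022  107.        ]
```

```bash
python3 -m pendant '0 0 -100 0 0 0.3 0;0 0 -100 0 0 0.3 0;-316 386 -216 0 0 1.36 0;-316 386 -216 0 0 1.36 0;-316 386 -216 0 0 1.36 0;-316 386 -216 0 0 1.36 0;-316 386 -216 0 0 1.36 0;-316 386 -216 0 0 1.36 0'; python3 go.py 470 -200 420 -1.41
```

```text
t: 0.95
eef_pos: [358.1, 371.5, 382.9]
eef_rot: [-3.14, -0.085, 0.0]
force: [0.8, 0.7, 0.3]
gripper_width: 0.999
t 0.95 pos [358.1 371.5 382.9] yaw [ 0.999  0.054 -0.   ] F [0.8 0.7 0.3] w 0.99851266058206
shift [ 80.9 576.7 -37.2] turn [-1.0000e-04  3.0000e-04  1.4639e+00]
```

```bash
python3 -m pendant '81 577 -37 0 0 1.464 0;81 577 -37 0 0 1.464 0;81 577 -37 0 0 1.464 0;81 577 -37 0 0 1.464 0;81 577 -37 0 0 1.464 0;81 577 -37 0 0 1.464 0;81 577 -37 0 0 1.464 0;81 577 -37 0 0 1.464 0'; python3 go.py 476.5 -286.5 330 -1.41
```

```text
t: 1.75
eef_pos: [436.3, -19.9, 408.1]
eef_rot: [-2.639, 1.703, 0.0]
force: [1.4, 0.3, 1.1]
gripper_width: 0.997
t 1.75 pos [436.3 -19.9 408.1] yaw [ 0.412 -0.911 -0.001] F [1.4 0.3 1.1] w 0.9969689074404415
shift [259.5  73.3  77.8] turn [-0.0008  0.0008  0.264 ]
```

```bash
python3 -m pendant '260 73 78 0 0 0.264 0;260 73 78 0 0 0.264 0;260 73 78 0 0 0.264 0;260 73 78 0 0 0.264 0;260 73 78 0 0 0.264 0;260 73 78 0 0 0.264 0;260 73 78 0 0 0.264 0;260 73 78 0 0 0.264 0'; python3 go.py 476.5 -286.5 330 -1.41
python3 - <<'E'
from h import *
im,c=snap("wrist","w1")
for y in (-12,12):
  for u in(0,): print(proj(c,[476.5-y*np.sin(.16),-286.5+y*np.cos(.16),202.5]))
E
```

```text
t: 2.55
eef_pos: [478.3, -284.8, 329.3]
eef_rot: [2.396, -2.03, -0.002]
force: [-0.2, -0.1, -0.0]
gripper_width: 0.997
t 2.55 pos [ 478.3 -284.8  329.3] yaw [ 0.164 -0.986 -0.   ] F [-0.2 -0.1 -0. ] w 0.9965305080081998
shift [ 1.4  2.  -0.7] turn [0.0016 0.0003 0.0043]
[[333.83361433 194.38643477]]
[[311.08232935 194.2738489 ]]
```

View pics/w1.png

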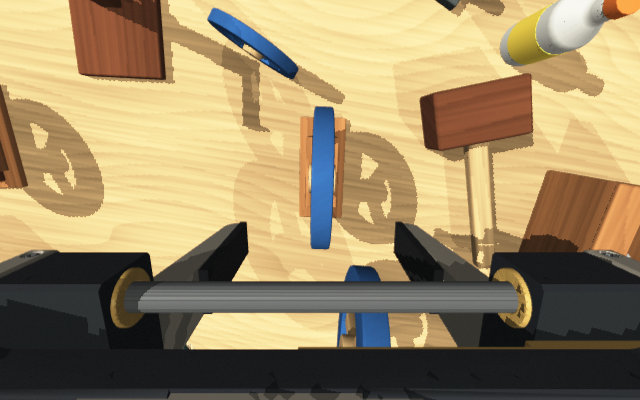

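```bash
cat > f2.py <<'E'
exec(open('f1.py').read().split("x0=plane")[0])
im=cv2.imread("pics/raw_w1.png"); V.append((load("w1"),blue(im),(95,258,298,352),[]))
def go(x0):
    return minimize(cost,x0,method="Nelder-Mead",options=dict(initial_simplex=np.array([x0]*5)+np.vstack([np.zeros(4),np.diag([5,5,4,.08])]),maxiter=160))
A=list(V)
r=go([476.5,-286.5,107.5,.16]); print("all",r.x.round(2),r.fun)
V[:]=A[2:]; r=go([476.5,-286.5,107.5,.16]); print("wrist",r.x.round(3),r.fun)
E
python3 f2.py
```

```text
all [ 4.7610e+02 -2.8581e+02  1.0309e+02  1.4000e-01] 361.3333375983769
wrist [ 4.75836e+02 -2.85876e+02  1.01846e+02  1.38000e-01] 64.75308843766472
```

```bash
python3 go.py 476 -286 173 -1.431
```

```text
t 2.6 pos [ 478.8 -283.8  329.7] yaw [ 0.166 -0.986 -0.001] F [0.1 0.1 0.8] w 0.9992579004333084
shift [  1.8   3.1 156.7] turn [0.0003 0.0008 0.0274]
```

```bash
python3 -m pendant '2 3 50 0 0 0.025 0;2 3 100 0 0 0.025 0;2 3 140 0 0 0.025 0;2 3 157 0 0 0.025 0;2 3 157 0 0 0.025 0;2 3 157 0 0 0.025 0'; python3 - <<'E'
from h import *
snap("wrist","w2")
E
python3 go.py 476 -286 173 -1.431
```

```text
t: 3.2
eef_pos: [477.2, -286.1, 174.0]
eef_rot: [-2.374, 2.055, -0.002]
force: [0.0, -0.7, -0.4]
gripper_width: 1.001
t 3.25 pos [ 477.5 -286.6  174.6] yaw [ 0.143 -0.99   0.001] F [ 0.4 -0.2 -0.7] w 0.9952973556075738
shift [-0.8  1.4  1.6] turn [-0.0029 -0.0007  0.0035]
```

View pics/w2.png

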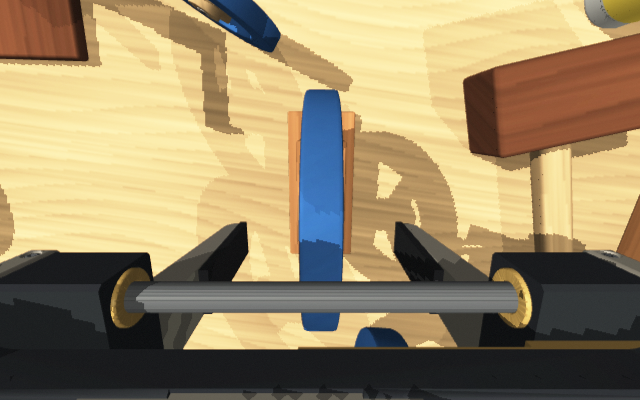

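```bash
python3 -m pendant '0 0 0 0 0 0 255;0 0 0 0 0 0 255;0 0 0 0 0 0 255;0 0 0 0 0 0 255;0 0 0 0 0 0 255;0 0 0 0 0 0 255;0 0 0 0 0 0 255;0 0 0 0 0 0 255' 45;  python3 -m pendant '0 0 0 0 0 0 255;0 0 -20 0 0 0 255;0 0 -50 0 0 0 255;0 0 -90 0 0 0 255;0 0 -140 0 0 0 255;0 0 -190 0 0 0 255;0 0 -240 0 0 0 255;0 0 -240 0 0 0 255'
```

```text
t: 4.05
eef_pos: [476.1, -287.0, 172.8]
eef_rot: [2.373, -2.059, -0.0]
force: [0.3, 0.4, 0.1]
gripper_width: 0.325
t: 4.85
eef_pos: [477.9, -289.3, 418.7]
eef_rot: [-2.37, 2.057, -0.016]
force: [0.2, -0.2, -3.1]
gripper_width: 0.258
```

```bash
python3 go.py 520 -50 430 0.12
```

```text
t 4.85 pos [ 477.9 -289.3  418.7] yaw [ 0.141 -0.99   0.005] F [ 0.2 -0.2 -3.1] w 0.2576914755280696
shift [-230.9  -75.5  -11.8] turn [-0.0033 -0.0112 -1.5493]
```

```bash
python3 -m pendant '-10 -3 -11 0 0 -0.07 255;-35 -12 -11 0 0 -0.2 255;-65 -21 -11 0 0 -0.35 255;-95 -31 -11 0 0 -0.5 255;-125 -41 -11 0 0 -0.65 255;-155 -50 -11 0 0 -0.8 255;-180 -59 -11 0 0 -0.92 255;-190 -63 -11 0 0 -0.98 255'; python3 go.py 520 -50 430 0.12
```

```text
t: 5.65
eef_pos: [511.4, -86.2, 421.9]
eef_rot: [-3.065, 0.686, 0.005]
force: [0.8, -0.2, -4.1]
gripper_width: 0.259
t 5.65 pos [511.4 -86.2 421.9] yaw [ 0.905 -0.426 -0.003] F [ 0.8 -0.2 -4.1] w 0.2594840114376422
shift [ -7.7 -36.4  -8. ] turn [-0.0008  0.0033 -0.5605]
```

```bash
python3 -m pendant '-1 -5 0 0 0 -0.08 255;-3 -15 -2 0 0 -0.2 255;-5 -25 -4 0 0 -0.34 255;-7 -33 -7 0 0 -0.46 255;-8 -36 -8 0 0 -0.54 255;-8 -36 -8 0 0 -0.56 255;-8 -36 -8 0 0 -0.56 255;-8 -36 -8 0 0 -0.56 255'; python3 go.py 520 -50 430 0.12; python3 - <<'E'
from h import *
im,c=snap("wrist","w3"); d=np.array([np.cos(.11),np.sin(.11),0]); n=np.array([-d[1],d[0],0])
p=np.array([586.3,51,0])
for a,z in((0,270),(0,250),(92,250)): print([proj(c,p+a*d+s*n*12+[0,0,z]).round(1)[0] for s in(-1,1)])
im2,_=snap("side","d3"); snap("scene","s3")
E
```

```text
t: 6.45
eef_pos: [519.7, -54.5, 431.2]
eef_rot: [3.137, 0.171, -0.002]
force: [-0.2, 0.2, -3.9]
gripper_width: 0.261
t 6.45 pos [519.7 -54.5 431.2] yaw [ 0.994  0.109 -0.001] F [-0.2  0.2 -3.9] w 0.2611522847353491
shift [ 0.8 -4.5  1.2] turn [ 0.0001  0.0011 -0.0111]
[array([391.7, 110.5]), array([393. ,  87.3])]
[array([387.6, 111.5]), array([388.7,  89.7])]
[array([466.5, 111.4]), array([469. ,  89.6])]
```

View pics/w3.png

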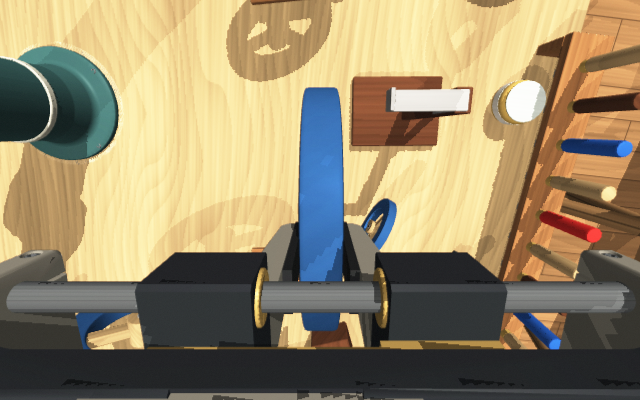

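```bash
python3 - <<'E'
from fit import *
c=load("w3"); im=cv2.imread("pics/raw_w3.png").astype(int)
r=im[70:130,375:485]; m=(r.min(2)>150)&(r.max(2)-r.min(2)<25)
ks=cv2.connectedComponentsWithStats(m.astype(np.uint8)); i=1+np.argmax(ks[2][1:,4]); m=ks[1]==i
v,u=np.nonzero(m); print("bbox",u.min()+375,u.max()+375,v.min()+70,v.max()+70)
# long edges: columns 400..462
E=[]
for f,o in((min,-.5),(max,.5)):
    pts=[plane(c,(x+375,f(v[u==x])+70+o),250) for x in range(27,90)]
    E.append(np.array(pts)); k=np.polyfit(E[-1][:,0],E[-1][:,1],1); print("yaw",np.arctan(k[0]).round(4),"y at 624",np.polyval(k,624).round(2))
for uu in (u.min(),u.max()):
    print("end x",[plane(c,(375+uu+o,99),z).round(1) for o,z in((-.5,250),(.5,250),(-.5,270))])
print(im[99,383:398].tolist()); print(im[99,464:476].tolist())
b=blue(cv2.imread("pics/raw_w3.png")); rows=range(95,225,10)
for z in(): pass
e=[]
for y in rows:
    xs=np.nonzero(b[y,290:352])[0]+290; e.append((y,xs.min(),xs.max()))
print(e); 
E
python3 - <<'E'
import cv2,numpy as np
a=cv2.imread("pics/raw_s3.png");b=cv2.imread("pics/raw_d3.png")
cv2.imwrite("pics/sd.png",np.hstack([cv2.resize(a[100:300,220:420],(400,400),interpolation=2),cv2.resize(b[50:250,270:470],(400,400),interpolation=2)]))
E
```

```text
bbox 391 468 88 110
yaw 0.1166 y at 624 67.42
yaw 0.1086 y at 624 44.18
end x [array([588.7,  53.1, 250. ]), array([589.8,  53.3, 250. ]), array([584.3,  50.7, 270. ])]
end x [array([677.1,  62.8, 250. ]), array([678.2,  62.9, 250. ]), array([667.7,  59.8, 270. ])]
[[57, 88, 152], [55, 86, 150], [55, 86, 150], [60, 67, 82], [60, 64, 65], [61, 64, 65], [61, 64, 65], [57, 60, 62], [192, 199, 204], [222, 229, 232], [223, 229, 233], [220, 228, 231], [198, 207, 213], [232, 237, 240], [235, 240, 242]]
[[240, 245, 247], [240, 245, 247], [240, 245, 247], [240, 245, 247], [221, 231, 238], [94, 118, 164], [54, 82, 143], [48, 74, 130], [136, 199, 235], [144, 209, 240], [140, 207, 238], [151, 218, 244]]
[(95, np.int64(304), np.int64(338)), (105, np.int64(302), np.int64(339)), (115, np.int64(302), np.int64(340)), (125, np.int64(301), np.int64(341)), (135, np.int64(301), np.int64(341)), (145, np.int64(300), np.int64(342)), (155, np.int64(300), np.int64(342)), (165, np.int64(300), np.int64(342)), (175, np.int64(299), np.int64(342)), (185, np.int64(299), np.int64(343)), (195, np.int64(299), np.int64(343)), (205, np.int64(299), np.int64(343)), (215, np.int64(299), np.int64(343))]
```

View pics/sd.png

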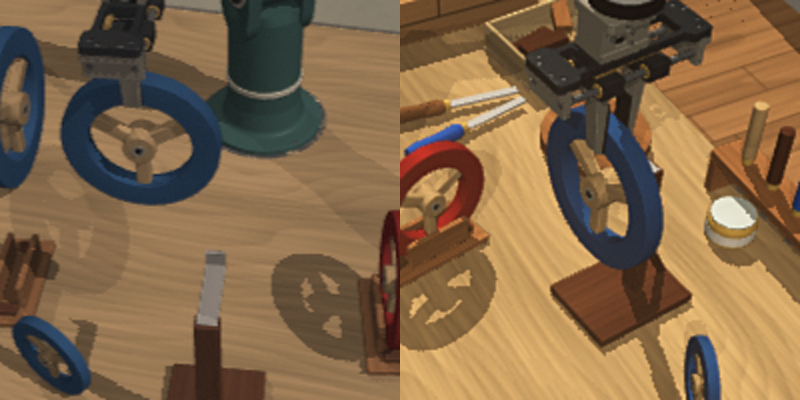

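```bash
python3 go.py 497 41.3 283 0.112
```

```text
t 6.6 pos [520.  -54.4 431.7] yaw [ 0.994  0.11  -0.   ] F [ 0.2 -0.  -4. ] w 0.2595958689761541
shift [-12.3 -97.6 148.7] turn [-0.      0.0002 -0.0022]
```

```bash
python3 -m pendant '-3 -12 10 0 0 0 255;-8 -35 35 0 0 0 255;-12 -60 65 0 0 0 255;-12 -85 95 0 0 0 255;-12 -98 125 0 0 0 255;-12 -98 143 0 0 0 255;-12 -98 149 0 0 0 255;-12 -98 149 0 0 0 255'; python3 -m pendant '0 0 0 0 0 0 255;0 0 0 0 0 0 255;0 0 0 0 0 0 255'; python3 go.py 626 55.8 283 0.112; python3 - <<'E'
from h import *
a,_=snap("side","d4"); b,_=snap("scene","s4")
cv2.imwrite("pics/sd4.png",np.hstack([cv2.resize(b[130:330,240:440],(400,400),interpolation=2),cv2.resize(a[70:270,260:460],(400,400),interpolation=2)])[:,:,::-1])
E
```

```text
t: 7.4
eef_pos: [496.7, 42.1, 282.2]
eef_rot: [3.136, 0.174, -0.002]
force: [-0.8, 0.2, -3.8]
gripper_width: 0.258
t: 7.7
eef_pos: [497.8, 41.9, 283.8]
eef_rot: [-3.136, -0.173, -0.003]
force: [-0.3, -0.1, -3.3]
gripper_width: 0.258
t 7.7 pos [497.8  41.9 283.8] yaw [0.994 0.11  0.002] F [-0.3 -0.1 -3.3] w 0.25784066006427364
shift [128.9   0.3   1. ] turn [-0.0005 -0.0017 -0.0015]
```

View pics/sd4.png

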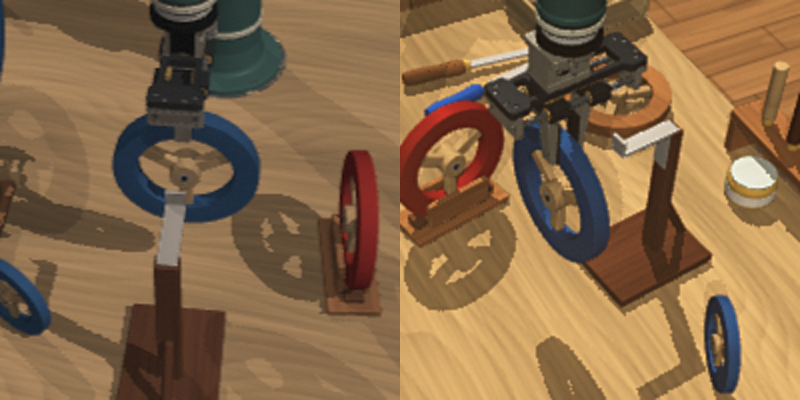

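```bash
python3 - <<'E'
from fit import *
V=[]
for f,roi in(("s4",(180,245,290,375)),("d4",(135,205,312,368))):
    V.append((load(f),blue(cv2.imread("pics/raw_%s.png"%f)),roi))
def cost(x):
    s=0
    for c,b,r in V:
        m,_=render(c,x,b.shape,-999); k=slice(r[0],r[1]),slice(r[2],r[3]); s+=((m-b)[k]**2).sum()
    return s
x0=[497.5,42,213,.112+np.pi/2]
r=minimize(cost,x0,method="Nelder-Mead",options=dict(initial_simplex=np.array([x0]*5)+np.vstack([np.zeros(4),np.diag([5,5,5,.08])]),maxiter=150)); print(r.x.round(2),r.fun,cost(x0))
for z in(211,213,215,217,219): print(z,cost([r.x[0],r.x[1],z,r.x[3]]))
E
```

```text
[497.28  44.64 219.52   1.65] 1138.8765484383446 1339.9382758972085
211 1451.2469166502542
213 1336.9506205813386
215 1240.8888927184873
217 1174.0246958618548
219 1140.7901288362934
```

```bash
python3 -m pendant '8 0 0 0 0 0 255;25 0 0 0 0 0 255;45 0 0 0 0 0 255;65 0 0 0 0 0 255;80 0 0 0 0 0 255;90 0 0 0 0 0 255;96 0 0 0 0 0 255;100 0 0 0 0 0 255'; python3 -m pendant '5 0 0 0 0 0 255;12 0 0 0 0 0 255;20 0 0 0 0 0 255;26 0 0 0 0 0 255;28 0 0 0 0 0 255;28 0 0 0 0 0 255;28 0 0 0 0 0 255'; python3 go.py 626 55.8 265 0.112; python3 - <<'E'
from h import *
a,_=snap("side","d5"); b,_=snap("scene","s5"); 
cv2.imwrite("pics/sd5.png",np.hstack([cv2.resize(b[160:310,250:400],(400,400),interpolation=2),cv2.resize(a[80:230,310:460],(400,400),interpolation=2)])[:,:,::-1])
E
```

```text
t: 8.6
eef_pos: [597.0, 53.0, 282.7]
eef_rot: [3.137, 0.174, -0.001]
force: [-0.4, -0.4, -3.7]
gripper_width: 0.259
t: 9.3
eef_pos: [624.3, 56.0, 282.8]
eef_rot: [3.137, 0.174, -0.001]
force: [0.2, 0.5, -2.4]
gripper_width: 0.257
t 9.3 pos [624.3  56.  282.8] yaw [ 0.994  0.11  -0.   ] F [ 0.2  0.5 -2.4] w 0.2567664290297507
shift [ 1.6  0.3 17.8] turn [ 0.0001  0.0004 -0.0013]
```

View pics/sd5.png

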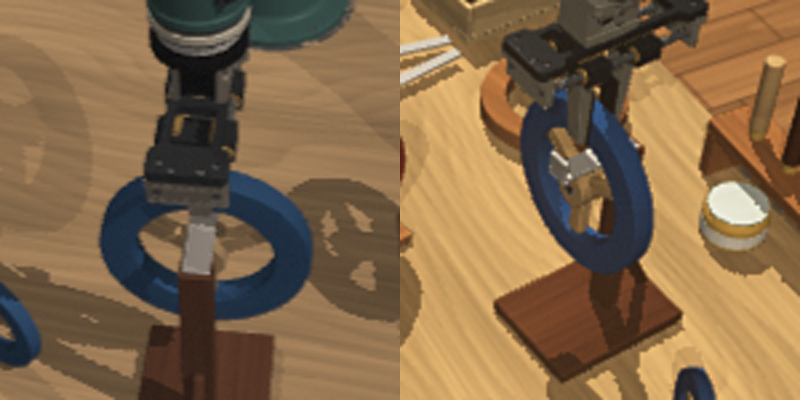

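```bash
python3 -m pendant '2 0 5 0 0 0 255;2 0 10 0 0 0 255;2 0 14 0 0 0 255;2 0 16 0 0 0 255;2 0 16 0 0 0 255;2 0 16 0 0 0 255'; python3 -m pendant '0 0 1 0 0 0 255;0 0 2 0 0 0 255;0 0 3 0 0 0 255;0 0 3 0 0 0 255'; python3 -m pendant '0 0 1 0 0 0 255;0 0 2 0 0 0 255;0 0 2 0 0 0 255;0 0 2 0 0 0 255'
```

```text
t: 10.0
eef_pos: [626.6, 56.3, 266.9]
eef_rot: [3.137, 0.174, 0.0]
force: [-1.3, 0.3, -3.3]
gripper_width: 0.257
t: 10.4
eef_pos: [626.4, 56.4, 263.8]
eef_rot: [3.137, 0.174, -0.0]
force: [-0.7, -0.1, -3.3]
gripper_width: 0.257
t: 10.8
eef_pos: [626.5, 56.4, 261.9]
eef_rot: [-3.137, -0.174, -0.0]
force: [-0.4, -1.0, -2.9]
gripper_width: 0.258
```

```bash
for i in 1 2 3 ; do python3 -m pendant '0 0 1 0 0 0 255;0 0 1.5 0 0 0 255;0 0 1.5 0 0 0 255;0 0 1.5 0 0 0 255' | grep -E "pos|force"; done
```

```text
eef_pos: [626.5, 56.4, 260.4]
force: [0.9, 0.5, -3.4]
eef_pos: [626.5, 56.3, 258.9]
force: [-0.9, 0.4, -3.3]
eef_pos: [626.5, 56.3, 257.4]
force: [1.0, -0.0, -4.2]
```

```bash
for i in 1 2 ; do python3 -m pendant '0 0 1 0 0 0 255;0 0 1 0 0 0 255;0 0 1 0 0 0 255;0 0 1 0 0 0 255' | grep -E "pos|force"; done
```

```text
eef_pos: [626.5, 56.3, 256.4]
force: [0.1, 0.5, -2.6]
eef_pos: [626.6, 56.3, 255.4]
force: [-1.1, -0.2, -4.0]
```

```bash
for i in 1 2 ; do python3 -m pendant '0 0 0.7 0 0 0 255;0 0 0.7 0 0 0 255;0 0 0.7 0 0 0 255;0 0 0.7 0 0 0 255' | grep -E "pos|force"; done; python3 -c "
from h import *
print(np.mean([sensors.state()['force'] for _ in range(5)],0))"
```

```text
eef_pos: [626.5, 56.3, 254.7]
force: [-0.5, -0.4, -3.5]
eef_pos: [626.6, 56.4, 254.3]
force: [-1.2, 0.8, 0.3]
[-1.22463281  0.82667667  0.25132369]
```

```bash
python3 -m pendant '0 0 0 0 0 0 182;0 0 0 0 0 0 178;0 0 0 0 0 0 174;0 0 0 0 0 0 174;0 0 0 0 0 0 174'
```

```text
t: 14.1
eef_pos: [626.6, 56.3, 254.0]
eef_rot: [3.137, 0.174, 0.0]
force: [-0.3, 0.2, 0.4]
gripper_width: 0.315
```

```bash
python3 -m pendant '0 0 -1 0 0 0 174;0 0 -3 0 0 0 174;0 0 -6 0 0 0 174;0 0 -10 0 0 0 174;0 0 -10 0 0 0 174'; python3 - <<'E'
from h import *
a,_=snap("side","d6"); b,_=snap("scene","s6"); w,_=snap("wrist","w6")
cv2.imwrite("pics/sd6.png",np.hstack([cv2.resize(b[180:310,250:380],(400,400),interpolation=2),cv2.resize(w[60:260,220:420],(400,400),interpolation=2)])[:,:,::-1])
E
```

```text
t: 14.6
eef_pos: [627.0, 56.3, 264.8]
eef_rot: [-3.137, -0.174, -0.002]
force: [0.7, 0.1, -0.4]
gripper_width: 0.318
```

View pics/sd6.png

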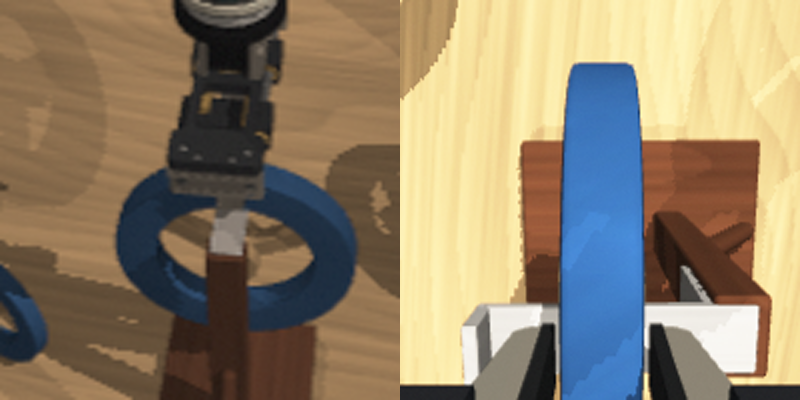

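Wheel hangs squarely and centred on the strap (wrist view), fingers clear by a small gap on both sides. Continue straight up.

```bash
python3 -m pendant '0 0 -5 0 0 0 174;0 0 -12 0 0 0 174;0 0 -22 0 0 0 174;0 0 -40 0 0 0 174;0 0 -70 0 0 0 174;0 0 -110 0 0 0 174;0 0 -150 0 0 0 100;0 0 -150 0 0 0 100';python3 -m pendant '0 0 0 0 0 0 100;0 0 0 0 0 0 100;0 0 0 0 0 0 100;0 0 0 0 0 0 100;0 0 0 0 0 0 100;0 0 0 0 0 0 100;0 0 0 0 0 0 100;0 0 0 0 0 0 100'; python3 - <<'E'
from h import *
a,_=snap("side","d7"); b,_=snap("scene","s7")
python=None
a2,_=snap("side","d8"); print("blue motion", np.abs(a2.astype(int)-a)[100:240,320:450].max())
i=cv2.imread("pics/raw_s0.png").astype(int); print("red region diff", np.abs(b[:,:,::-1].astype(int)-i)[205:285,400:432].mean())
cv2.imwrite("pics/sd7.png",np.hstack([cv2.resize(b[180:310,250:380],(400,400),interpolation=2),cv2.resize(a[90:240,310:460],(400,400),interpolation=2)])[:,:,::-1])
E
```

```text
t: 15.55
eef_pos: [628.8, 55.6, 421.1]
eef_rot: [-3.136, -0.174, -0.017]
force: [0.4, 0.1, -0.4]
gripper_width: 0.466
t: 16.35
eef_pos: [626.5, 56.3, 414.0]
eef_rot: [3.137, 0.174, 0.0]
force: [0.5, -0.2, 0.0]
gripper_width: 0.607
blue motion 17
red region diff 3.6102864583333334
```

```bash
python3 -m pendant '0 0 0 0 0 0 100;0 0 0 0 0 0 100;0 0 0 0 0 0 100;0 0 0 0 0 0 100;0 0 0 0 0 0 100;0 0 0 0 0 0 100;0 0 0 0 0 0 100;0 0 0 0 0 0 100' | grep force; python3 - <<'E'
from fit import *
snap("side","d9"); snap("scene","s9")
A=[blue(cv2.imread("pics/raw_%s.png"%f)) for f in("s7","s9","d7","d9")]
print("changed blue px", np.abs(A[0]-A[1])[200:300,270:380].sum(), np.abs(A[2]-A[3])[100:240,320:450].sum())
V=[(load("s9"),A[1],(215,300,280,375)),(load("d9"),A[3],(118,205,350,425))]
def cost(x):
    s=0
    for c,b,r in V:
        m,_=render(c,x,b.shape,-999); k=slice(r[0],r[1]),slice(r[2],r[3]); s+=((m-b)[k]**2).sum()
    return s
x0=[626,56,188,.112+np.pi/2]
r=minimize(cost,x0,method="Nelder-Mead",options=dict(initial_simplex=np.array([x0]*5)+np.vstack([np.zeros(4),np.diag([5,5,5,.08])]),maxiter=150)); print(r.x.round(2),r.fun,cost(x0))
i=cv2.imread("pics/raw_s0.png").astype(int);j=cv2.imread("pics/raw_s9.png").astype(int)
red=lambda q:(q[...,2]>q[...,1]*2.2)&(q[...,2]>90)
for q in(i,j): v,u=np.nonzero(red(q)[200:285,400:435]); print("red",u.mean().round(2),v.mean().round(2),len(u))
E
```

```text
force: [0.6, 1.0, -0.2]
changed blue px 5.0 16.0
[625.24  56.36 188.46   1.64] 707.913586045489 746.7160555492214
red 22.52 35.27 530
red 22.38 35.7 556
```

```bash
for i in 1 2 3; do python3 -m pendant '0 0 0 0 0 0 100;0 0 0 0 0 0 100;0 0 0 0 0 0 100;0 0 0 0 0 0 100;0 0 0 0 0 0 100;0 0 0 0 0 0 100;0 0 0 0 0 0 100;0 0 0 0 0 0 100' | grep t:; done; python3 - <<'E'
from fit import *
B=[]
for k in range(4): snap("side","e%d"%k); B.append(cv2.imread("pics/raw_e%d.png"%k).astype(int))
m=[blue(b) for b in B]+[blue(cv2.imread("pics/raw_d9.png"))]
print([np.abs(m[0]-q)[118:205,350:425].sum() for q in m[1:]])
print("static noise elsewhere",np.abs(B[0]-B[3])[300:400,400:].max(), "wheel", np.abs(B[0]-B[3])[118:205,350:425].max())
E
```

```text
t: 18.2
eef_rot: [-3.137, -0.174, -0.0]
t: 19.0
eef_rot: [-3.137, -0.174, -0.0]
t: 19.8
eef_rot: [-3.137, -0.174, -0.0]
[np.float64(5.0), np.float64(4.0), np.float64(6.0), np.float64(7.0)]
static noise elsewhere 6 wheel 5
```

At rest: only sensor noise remains between frames.

```bash
python3 -c "
from bench import workorder; print(workorder.sign_off())"
```

```text
the job is handed in; nothing more can be done
None
```

I lifted the middle-sized blue wheel straight up out of its rest by the top of its rim and turned it across the hook. I passed it over the tip and lowered it until the strap took its weight. Then I opened the fingers about 2.5 mm a side and backed straight up. The job was handed in at about 20 s with the gripper about 150 mm above the wheel's release height.

**Last checks**
- **Position:** the wheel's centre fits at about (625, 56, 188.5) mm, against an expected height of 188. The wrist picture taken just after release shows it between the tip and the post.
- **Squareness:** the last fit of the wheel's yaw is about 2.5° off square. That fit was coarse (high residual), and the wrist picture shows the wheel square.
- **At rest:** successive side pictures differ only by camera noise, and the force on the tool was about zero (1 N or less).
- **Red wheel:** its red area shifted by less than half a pixel from the start, which I put down to the arm's shadow. I saw no sign it was disturbed.

I could not view the final close-up because the picture limit was reached, so the checks after the gripper withdrew are numerical only.

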